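# Pack up to the height gauge

## Task

One aluminium packing block already lies on the bench right in front of the tip of the height gauge's pointer; two more lie loose, away from the gauge. Build the packing up until its top is level with the pointer, and no higher: lay the right block flat and squarely on top of the one that is there, edges in line, without shifting that one, and leave the block you do not need on the bench.

Things in the scene. Friction and masses are not known exactly. Their poses are not given: they have to be found in the camera images.
- block40_c (a point): Solid bare-aluminium packing block, 80 x 50 x 40 mm (length, width, height), lying flat, with two dark cross holes in its long sides. The point is its centre, 20 mm above its underside; x runs along its 80 mm length, y across its 50 mm width, z up. The only thick block; it starts either as the block at the gauge or loose on the bench, as do the other two (which is where varies).
- block20a_c (a point): Solid bare-aluminium packing block, 80 x 50 x 20 mm (length, width, height), lying flat, with two dark cross holes in its long sides. The point is its centre, 10 mm above its underside; x runs along its 80 mm length, y across its 50 mm width, z up. One of two identical thin blocks.
- block20b_c (a point): Solid bare-aluminium packing block, 80 x 50 x 20 mm (length, width, height), lying flat, with two dark cross holes in its long sides. The point is its centre, 10 mm above its underside; x runs along its 80 mm length, y across its 50 mm width, z up. The other of the two identical thin blocks.
- mark (a point): Tip of the pointer of the height gauge, a fixed dark steel base with a short post (88 mm tall) and a level pointer; the tip is 60 mm above the bench. The gauge's x axis points from the tip back along the pointer to the post 60 mm away. The block at the gauge has its centre about 65 mm from the tip, on the tip's -x side, at any of various yaws; the other two blocks are more than 120 mm from the tip. The bench surface is at height 0.
Not all that is in view belongs to the job. Leave any blue or yellow look-alike of the part that bears block20a_c alone.

How it is judged:
By the outcome, as a careful person would: the job done as asked, in the order asked, and still so for the second after the job is handed in, with the robot touching nothing.
It also fails if it takes over 35 s, if anything falls off the work surface, if the arm or the gripper's body presses on something with over 40 N, if the wrist force passes 120 N, or if a joint passes its speed limit or range.

## Robot

A 6-joint arm with a two-finger parallel gripper is mounted at the origin on the work surface. World frame = base frame: x ahead of the robot, y to its left, z up, the work surface at z = 0. Lengths are in m, angles in rad, forces in N, time in s.
With the tool pointing down it reaches from about 0.35 to 0.975 m from the base axis. Payload 4.9 kg.
Tool frame: the origin (TCP) lies midway between the tips of the shut fingers; the grasp point (between the pads) lies 19 mm behind it; z points along the fingers, y is the line along which they close (so a half turn about z gives the same grasp; the last joint's range is limited). The gripper opens to 85 mm and grips with 20 to 120 N. Pads are 22 mm wide; open, the fingers measure 114 mm over their backs; the gripper's body (76 mm by 85 mm) begins 54 mm behind the grasp point. The pads swing forward as they close: fully open they stand 13 mm farther back than shut.
Start: joints at [-1.269, 0.053, 1.613, -0, 1.476, -0.119], TCP at [0.255, -0.57, 0.194] pointing down, gripper open.
Joint ranges: [-3.01, 3.01], [-1.01, 2.22], [0.06, 2.58], [-1.02, 4.17], [0.09, 2.62], [-3.14, 3.14]. Speed limits (rad/s): [2.57, 2.57, 3.14, 3.14, 3.14, 3.14].

## Interface

Orientations are given as a unit quaternion [w, x, y, z].
In Python, from plant import * gives the robot as it stands.
- The arm moves only by the tool jog_arm, never from a script. Its argument "targets" is a list of rows, each a list of 3 entries, a list of its own where there are three numbers: the shift along the tool's x, y, z in units of 25 mm (1.0 is 25 mm), then the turn, a rotation vector about the tool's x, y, z in units of 8 degrees (1.0 is 8 degrees), then the opening in per cent of the stroke, from 0 (shut) to 100 (fully open). A call has 1 to 8 rows; each row is the pose to reach, as a shift and turn from the pose commanded when the call began, along the tool's axes at that moment; what a row does not reach only later rows make up. A row lasts 1/8 s, in which the tool goes at most 62.5 mm and 10.7 degrees, less where a joint would pass 70% of its speed; a pose out of reach is approached as far as the arm can. A call with a gripper value outside its range is refused whole. The fingers move at their own pace and stop on an object; the grip force is fixed at half the most. Time passes only in rows, so rows that repeat a pose let the fingers close. It gives the time, the measured TCP pose, the force, the opening and the grip force at its end, in the units of the state.
- state(): the state, without advancing time (a new reading comes with each control period).
- grab_frame(name): name is "side" or "top" or "wrist"; returns (picture, depth): 420x560x3 uint8, red, green, blue; 420x560 float32, m along the optical axis (not along the pixel's ray), 0 where there is no reading.
- camera_params(name): a dict with "fovy" (degrees; the focal length in pixels is half the picture's height over the tangent of half this angle, whatever the lens; pixels are square), "cx", "cy" (the principal point, pixels), "rvec" (rotation vector, rad) and "tvec" (3), from world to camera coordinates, as OpenCV has them; the wrist camera has in their place "hand_eye" (4x4, takes a point from camera to tool coordinates, whose origin is the TCP and whose axes are the flange's). Camera axes: x right, y down, z forward; pixel columns grow to the right and rows downward; lengths in m; the calibration is good to about 2 mm. A picture is of the moment at which its call begins: read the wrist's pose just before it. camera_params takes no time and is no camera call.
- job_done(): hands the job in; it is judged then, once.
The state is a dict: "time": time; "joint_pos": joint angles; "joint_vel": joint speeds; "joint_efforts": joint torques, N m; "tool_pos": TCP position; "tool_rot": TCP orientation; "contact_force": force on the tool from outside, world axes, zero at the start; "ft_torque": the same for the moment, N m; "gripper_width": opening from 0.0 (shut) to 1.0 (fully open); "grasp_force": force on a finger pad.
Only numpy, scipy, OpenCV 4.12 (cv2) and the standard library are available. Lean on these libraries where they do the work, as an engineer would, in place of code of your own. Each camera call takes 0.05 s, during which the arm holds its last target. There are 200 camera calls.

## Working session

There is one attempt and no reset: what is moved stays moved. The work goes in short steps, Python scripts to look and compute and a tool call to move; the robot and the scene stay as the last step left them, time stands still between calls to the robot, and variables do not carry over. Pictures are saved under pics/ and viewed, at most 10 in all, crops included, and the job is handed in when it is done.

Besides the shell and the picture viewer there is one more tool, called after "Emit:" as name(argument=value, ...) on one line, values as JSON. jog_arm: Moves the arm, as the interface text tells. Its arguments: {"type":"object","properties":{"targets":{"type":"array"}},"required":["targets"]}

```bash
ls; mkdir -p pics; cat > h.py <<'E'
from plant import *
import numpy as np, cv2
from scipy.spatial.transform import Rotation as R
def cloud(name):
    p=camera_params(name); s=state(); im,d=grab_frame(name)
    f=210/np.tan(np.radians(p["fovy"])/2)
    v,u=np.mgrid[:420,:560]
    P=np.stack([(u-p["cx"])/f*d,(v-p["cy"])/f*d,d],-1)
    if "hand_eye" in p:
        H=np.array(p["hand_eye"]);P=P@H[:3,:3].T+H[:3,3]
        q=s["tool_rot"];P=P@R.from_quat([q[1],q[2],q[3],q[0]]).as_matrix().T+np.array(s["tool_pos"])
    else:
        M=cv2.Rodrigues(np.array(p["rvec"],float))[0];P=(P-np.array(p["tvec"]).ravel())@M
    P[d==0]=np.nan
    return im,P
E
python3 - <<'E'
from h import *
print(state())
for n in("top","side"):
    im,P=cloud(n);np.savez(n,im=im,P=P);cv2.imwrite(f"pics/{n}1.png",im[...,::-1]);print({k:v for k,v in camera_params(n).items()})
E
```

```text
pics
{'time': 0.0, 'joint_pos': array([-1.26899392e+00,  5.33428256e-02,  1.61428914e+00,  6.56756818e-07,
        1.47599986e+00, -1.19011952e-01]), 'joint_vel': array([-0.00145545, -0.00142408, -0.00049986,  0.00059053, -0.00059968,
        0.00167739]), 'joint_efforts': array([-1.21066070e-03, -3.93677008e+01, -3.70180106e+01, -3.06695802e-04,
        6.81858743e-03,  3.47613394e-06]), 'tool_pos': array([ 0.25510037, -0.56980647,  0.1929747 ]), 'tool_rot': array([-1.01535797e-03,  9.77945451e-01,  2.08857979e-01, -9.27298848e-05]), 'contact_force': array([ 1.07344616,  0.22737527, -0.4789158 ]), 'ft_torque': array([-0.04301145,  0.03080912,  0.04257488]), 'grasp_force': 0.0, 'gripper_width': 1.0007518836613563}
{'fovy': 54.86506902848125, 'cx': 273.75016105173194, 'cy': 207.1797991024093, 'rvec': array([ 2.14903955, -2.1830766 ,  0.09955113]), 'tvec': array([0.02573345, 0.55818545, 0.73769835])}
{'fovy': 43.262503340372135, 'cx': 279.563823682688, 'cy': 204.0827425613381, 'rvec': array([ 0.18848172, -2.83255377,  1.20910735]), 'tvec': array([0.52076516, 0.10430915, 1.09911932])}
```

View pics/top1.png

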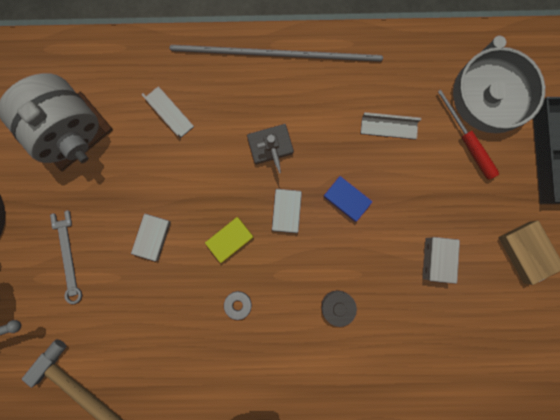

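View pics/side1.png

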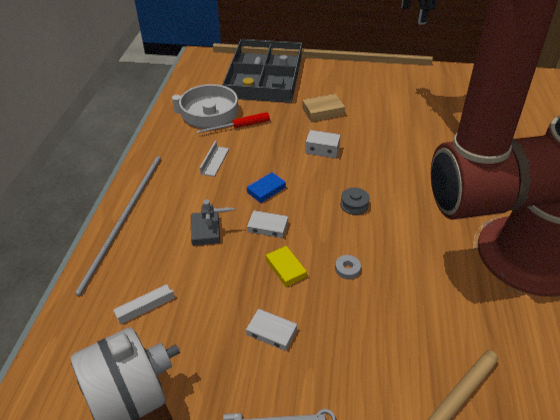

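The top view shows bare-aluminium blocks at (287,212), by the gauge, at (151,238), and at (444,260), which looks thick. The blue (348,199) and yellow (229,241) look-alikes are decoys. Next I measure heights and rectangles.

```bash
cat >> h.py <<'E'
def rect(P,c,r=0.075,zmin=0.008,ztol=0.004,im=None):
    """top-face rectangle of the object nearest xy c"""
    m=np.isfinite(P[...,2])&(np.hypot(P[...,0]-c[0],P[...,1]-c[1])<r)&(P[...,2]>zmin)
    n,l=cv2.connectedComponents(m.astype(np.uint8))
    D=np.where(m,np.hypot(P[...,0]-c[0],P[...,1]-c[1]),9);k=l[np.unravel_index(D.argmin(),D.shape)]
    Q=P[l==k];zt=np.median(Q[:,2]);zt=np.median(Q[Q[:,2]>zt-.003,2]);Q=Q[abs(Q[:,2]-zt)<ztol]
    (cx,cy),(w,h),a=cv2.minAreaRect((Q[:,:2]*1000).astype(np.float32))
    if w<h:w,h,a=h,w,a+90
    return np.round([cx,cy,zt*1000,w,h,(a+90)%180-90],1),len(Q)
E
python3 - <<'E'
from h import *
f=np.load("top.npz");P=f["P"]
for u,v in((287,212),(151,238),(444,260),(229,241),(348,199),(277,180),(272,160),(350,350)):
    print(u,v,P[v,u].round(4),rect(P,P[v,u,:2]) if P[v,u,2]>.01 else "")
f2=np.load("side.npz");P=f2["P"]
for u,v in((268,222),(272,326),(322,140),(233,210)): print(u,v,P[v,u].round(4),rect(P,P[v,u,:2]))
im=f["im"];c=[cv2.resize(im[v-35:v+35,u-35:u+35],(260,260),interpolation=2) for u,v in((287,205),(151,238),(444,260))]
c2=[cv2.resize(f2["im"][v-30:v+30,u-30:u+30],(260,260),interpolation=2) for u,v in((268,222),(272,326),(322,140))]
cv2.imwrite("pics/crop.png",np.vstack([np.hstack(c),np.hstack(c2)])[...,::-1])
E
```

```text
287 212 [ 0.5496 -0.0081  0.0203] (array([552.7,  -6.5,  20.2,  80.2,  50.1,  -6. ]), 1081)
151 238 [0.5041 0.2514 0.0204] (array([505.7, 254.7,  20.2,  80. ,  50.3, -17.5]), 1100)
444 260 [ 0.455  -0.2944  0.038 ] (array([ 455.2, -293.2,   40.5,   79.8,   50.9,   -7.1]), 1209)
229 241 [0.4961 0.1028 0.0215] (array([498.7, 104.5,  20.3,  80.2,  50.2, -52.1]), 1102)
348 199 [ 0.5726 -0.125   0.0214] (array([ 573.8, -124.5,   20.3,   80. ,   50.1,   49.8]), 1083)
277 180 [ 6.152e-01  9.900e-03 -2.000e-04] 
272 160 [ 0.6558  0.0192 -0.0013] 
350 350 [ 0.2873 -0.123  -0.0004] 
268 222 [ 0.5513 -0.0046  0.0176] (array([553. ,  -6. ,  18.6,  80.5,  54.3,  -5.8]), 643)
272 326 [0.5045 0.256  0.0212] (array([506.1, 255.7,  18.7,  81. ,  51.5, -18.1]), 1081)
322 140 [ 0.4571 -0.2865  0.0372] (array([ 455.7, -291.6,   38.8,   79.3,   56.9,   -7.3]), 406)
233 210 [ 6.385e-01 -4.920e-02 -5.000e-04] (array([641.3,  13. ,  61.7,  46.1,   9.3,  17.4]), 67)
```

View pics/crop.png

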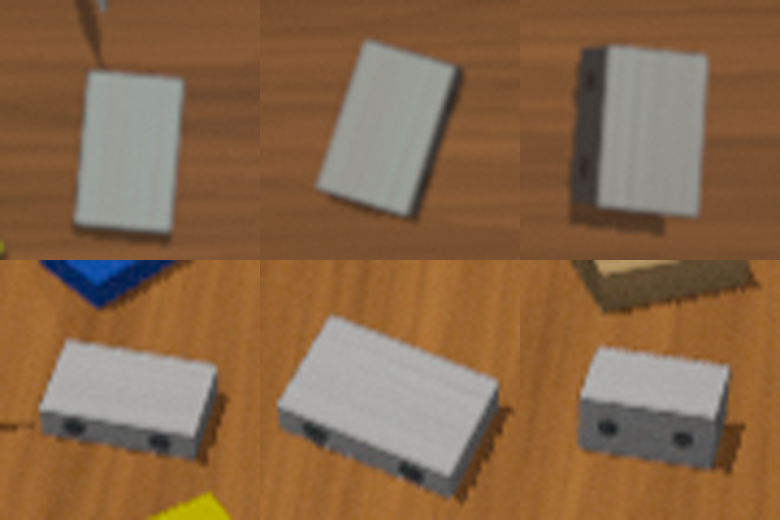

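The block at the gauge is a thin one (20 mm), so with the pointer tip at 60 mm the thick block is needed. That is (444,260) in the top view and (322,140) in the side view: grey, 40 mm high, with two holes. The thin block at (151,238) stays where it is.

```bash
cat >> h.py <<'E'
def go(x,y,z,yaw):
    s=state();q=s["tool_rot"];A=R.from_quat([q[1],q[2],q[3],q[0]])
    B=R.from_euler("z",yaw,degrees=True)*R.from_euler("x",180,degrees=True)
    d=A.inv().apply(np.array([x,y,z])-s["tool_pos"])/.025
    t=np.degrees((A.inv()*B).as_rotvec())/8
    print("t",round(s["time"],2),"shift",d.round(3),"turn",t.round(3))
E
python3 -c "
from h import *
go(.4555,-.2925,.15,-7.2)"
```

```text
t 0.1 shift [11.848 -6.849  1.739] turn [-1.300e-02  2.000e-03  3.914e+00]
```

Emit:
jog_arm(targets=[[[2.37, -1.37, 0], [0, 0, 0.8], 100], [[4.74, -2.74, 0.3], [0, 0, 1.6], 100], [[7.1, -4.1, 0.7], [0, 0, 2.4], 100], [[9.5, -5.5, 1.0], [0, 0, 3.2], 100], [[11, -6.3, 1.4], [0, 0, 3.6], 100], [[11.85, -6.85, 1.74], [0, 0, 3.91], 100], [[11.85, -6.85, 1.74], [0, 0, 3.91], 100], [[11.85, -6.85, 1.74], [0, 0, 3.91], 100]])

```text
time: 1.1
tool_pos: [0.4555, -0.2935, 0.1507]
tool_rot: [0.0, 0.998, -0.062, -0.0]
contact_force: [-1.3, 0.1, -0.3]
gripper_width: 1.002
grasp_force: 0.0
```

```bash
python3 -c "
from h import *
im,P=cloud('wrist');cv2.imwrite('pics/w1.png',im[...,::-1])
print(rect(P,(.4555,-.2925)))
go(.4555,-.2925,.006,-7.2)"
```

```text
(array([ 455.6, -293.3,   40.3,   80.3,   50.1,   -6.9]), 4174)
t 1.15 shift [-4.000e-03 -6.300e-02  5.797e+00] turn [ 0.004 -0.001 -0.001]
```

The wrist view confirms the block at (0.4556, -0.2933), top at 40.3 mm, yaw -6.9°. I lower straight down and grip.

Emit:
jog_arm(targets=[[[0, -0.03, 1.5], [0, 0, -0.03], 100], [[0, -0.03, 3.0], [0, 0, -0.03], 100], [[0, -0.03, 4.5], [0, 0, -0.03], 100], [[0, -0.03, 5.3], [0, 0, -0.03], 100], [[0, -0.03, 5.8], [0, 0, -0.03], 100], [[0, -0.03, 5.8], [0, 0, -0.03], 100], [[0, -0.03, 5.8], [0, 0, -0.03], 40], [[0, -0.03, 5.8], [0, 0, -0.03], 30]])

```text
time: 2.15
tool_pos: [0.4567, -0.2931, 0.0071]
tool_rot: [0.001, 0.998, -0.06, 0.001]
contact_force: [-0.9, 0.2, 0.2]
gripper_width: 0.604
grasp_force: 0.0
```

Emit:
jog_arm(targets=[[[0, 0, 0], [0, 0, 0], 20], [[0, 0, 0], [0, 0, 0], 20], [[0, 0, 0], [0, 0, 0], 20], [[0, 0, 0], [0, 0, 0], 20]])

```text
time: 2.65
tool_pos: [0.4558, -0.2924, 0.0057]
tool_rot: [-0.0, 0.998, -0.06, -0.0]
contact_force: [0.4, 0.6, -0.1]
gripper_width: 0.196
grasp_force: 0.0
```

The fingers closed to 17 mm with no grip force, so the grasp missed. I look.

```bash
python3 -c "
from h import *
im,P=cloud('wrist');im2,P2=cloud('side');im3,P3=cloud('top')
cv2.imwrite('pics/w2.png',np.hstack([cv2.resize(im,(400,300)),cv2.resize(im2[90:210,240:400],(400,300))])[...,::-1])
print(state()['gripper_width'],rect(P3,(.4555,-.2925),zmin=.015))"
```

```text
0.1975873969751096 (array([ 477.8, -261.3,  358.8,   71.6,   68.9,  -17.7]), 1419)
```

View pics/w2.png

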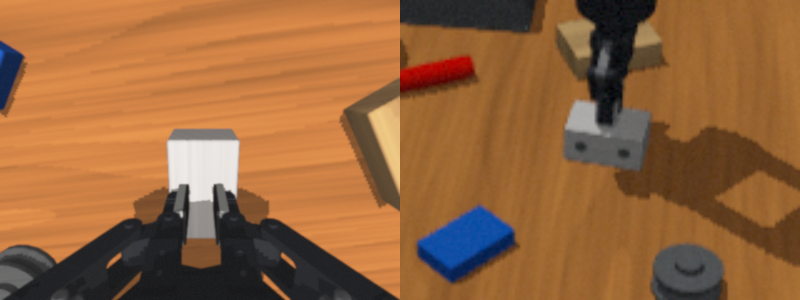

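The left (wrist) view shows the fingers over the near half of the block. The right (side) view shows the fingertips ending at its top face, near (607,125), apparently above it. I'll measure heights from the depth.

```bash
python3 -c "
from h import *
s=state();print(s['tool_pos'],s['joint_pos'],s['contact_force'])
im,P=cloud('wrist');im2,P2=cloud('side')
for u,v in((284,215),(285,240),(285,310),(285,340),(258,265),(310,265),(258,290),(285,360),(150,50)):print('w',u,v,P[v,u].round(3),im[v,u])
for v in range(100,160,4):print('s',v,[(P2[v,u]*1000).round().astype(int).tolist() for u in(315,322,329)])
"
```

```text
[ 0.45580938 -0.29235533  0.00564495] [-7.07766558e-01  5.20418726e-02  1.94941592e+00  1.03231506e-05
  1.14024819e+00  9.83999181e-01] [ 0.88398543 -0.22249111  0.03905273]
w 284 215 [ 0.486 -0.297  0.04 ] [233 228 225]
w 285 240 [ 0.472 -0.296  0.04 ] [232 228 224]
w 285 310 [ 0.432 -0.291  0.04 ] [148 142 140]
w 285 340 [ 0.379 -0.285  0.001] [133  84  47]
w 258 265 [ 0.468 -0.282  0.056] [104 102 101]
w 310 265 [ 0.465 -0.306  0.056] [105 106 102]
w 258 290 [ 0.467 -0.284  0.076] [34 33 35]
w 285 360 [ 0.362 -0.283  0.001] [131  82  47]
w 150 50 [ 0.573 -0.236  0.001] [201 127  69]
s 100 [[491, -481, 27], [461, -249, 177], [446, -255, 175]]
s 104 [[489, -454, 32], [461, -258, 161], [446, -273, 152]]
s 108 [[487, -439, 29], [461, -254, 152], [445, -274, 141]]
s 112 [[486, -419, 29], [460, -250, 144], [444, -272, 131]]
s 116 [[485, -424, 13], [459, -238, 141], [444, -269, 122]]
s 120 [[474, -226, 137], [458, -227, 138], [443, -271, 109]]
s 124 [[474, -238, 118], [457, -234, 122], [443, -302, 76]]
s 128 [[482, -386, 1], [458, -253, 98], [444, -393, 0]]
s 132 [[477, -314, 40], [458, -277, 68], [443, -373, 0]]
s 136 [[476, -299, 38], [457, -272, 60], [441, -299, 42]]
s 140 [[474, -283, 38], [457, -277, 44], [440, -285, 40]]
s 144 [[473, -271, 35], [456, -270, 37], [439, -270, 39]]
s 148 [[473, -269, 24], [455, -272, 23], [438, -264, 32]]
s 152 [[472, -272, 9], [455, -270, 12], [437, -266, 17]]
s 156 [[471, -264, 2], [454, -266, 3], [436, -269, 2]]
```

```bash
python3 -c "
from h import *
print(np.round(camera_params('wrist')['hand_eye'],3))
s=state();im,P=cloud('wrist');q=s['tool_rot'];A=R.from_quat([q[1],q[2],q[3],q[0]])
T=(P-s['tool_pos'])@A.as_matrix()*1000
dark=(im.max(-1)<125)&(abs(T[...,0])<40)&(abs(T[...,1])<50)&(T[...,2]<-37.5)
for lo,hi in((-5,50),(-50,5)):
  m=dark&(T[...,1]>=lo)&(T[...,1]<hi);Q=T[m];o=np.argsort(-Q[:,2])
  for k in(0,30,100,200,400,700):print(Q[o[k]].round(1))
cv2.imwrite('pics/w3.png',cv2.resize(im[170:370,180:390],(756,594),interpolation=2)[...,::-1])
"
```

```text
[[-0.    -0.952 -0.307  0.078]
 [ 1.     0.    -0.001 -0.   ]
 [ 0.001 -0.307  0.952 -0.18 ]
 [ 0.     0.     0.     1.   ]]
[ -8.1   8.1 -38. ]
[  7.8   8.1 -43.4]
[ 11.   12.6 -46.4]
[ 10.1  11.9 -49.8]
[  6.1  21.  -55.5]
[ 10.4  14.6 -63. ]
[ -8.8  -8.9 -37.7]
[  4.4  -8.9 -44. ]
[  6.3 -20.2 -46.5]
[ 10.7 -13.6 -49.9]
[ -6.5  -8.9 -55.5]
[  6.5 -20.2 -62.9]
```

View pics/w3.png

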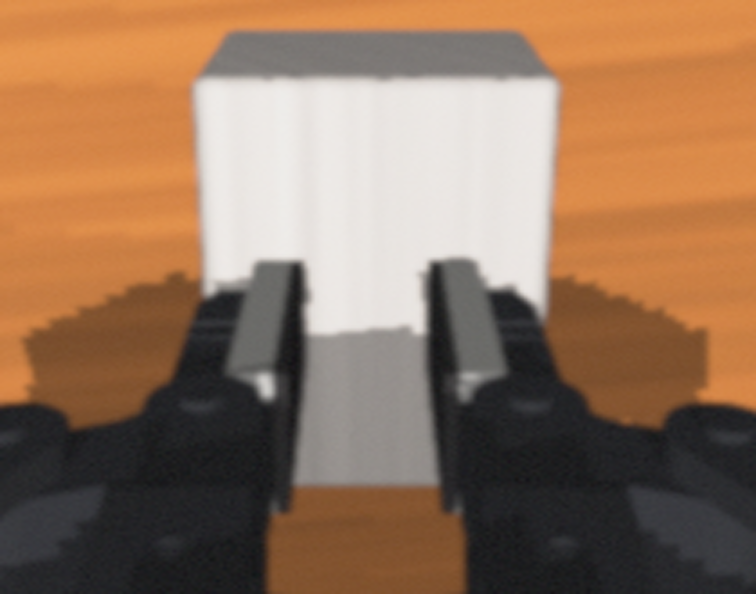

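The fingertips stand about 35 mm behind the reported TCP. Tip depth is -38 to -35 mm in the tool frame, so they are just above the block's top, and the reported tool point is too long by that much. The hand is laterally centred. I rise, reopen, and go down to a reported z of about -31 mm, watching the force.

Emit:
jog_arm(targets=[[[0, 0, -0.7], [0, 0, 0], 20], [[0, 0, -1.2], [0, 0, 0], 100], [[0, 0, -1.2], [0, 0, 0], 100], [[0, 0, -1.2], [0, 0, 0], 100], [[0, 0, -1.2], [0, 0, 0], 100], [[0, 0, -1.2], [0, 0, 0], 100], [[0, 0, 0], [0, 0, 0], 100], [[0, 0, 0], [0, 0, 0], 100]])

```text
time: 3.95
tool_pos: [0.4538, -0.2906, 0.003]
tool_rot: [-0.002, 0.998, -0.06, -0.002]
contact_force: [0.1, 1.1, -0.4]
gripper_width: 1.001
grasp_force: 0.0
```

Emit:
jog_arm(targets=[[[0, 0, 0.5], [0, 0, 0], 100], [[0, 0, 0.9], [0, 0, 0], 100], [[0, 0, 0.9], [0, 0, 0], 100]])

```text
time: 4.32
tool_pos: [0.4552, -0.2919, -0.0177]
tool_rot: [-0.001, 0.998, -0.06, -0.001]
contact_force: [-0.6, 0.1, -0.2]
gripper_width: 1.003
grasp_force: 0.0
```

Emit:
jog_arm(targets=[[[0, 0.04, 0.3], [0, 0, 0], 100], [[0, 0.04, 0.5], [0, 0, 0], 100], [[0, 0.04, 0.5], [0, 0, 0], 100], [[0, 0.04, 0.5], [0, 0, 0], 100], [[0, 0.04, 0.5], [0, 0, 0], 50], [[0, 0.04, 0.5], [0, 0, 0], 40], [[0, 0.04, 0.5], [0, 0, 0], 30], [[0, 0.04, 0.5], [0, 0, 0], 30]])

```text
time: 5.32
tool_pos: [0.4561, -0.2938, -0.0288]
tool_rot: [0.0, 0.998, -0.06, 0.0]
contact_force: [0.0, -1.0, 2.1]
gripper_width: 0.577
grasp_force: 65.1
```

Emit:
jog_arm(targets=[[[0, 0, 0], [0, 0, 0], 20], [[0, 0, 0], [0, 0, 0], 20], [[0, 0, 0], [0, 0, 0], 20]])

```text
time: 5.7
tool_pos: [0.4561, -0.2938, -0.0288]
tool_rot: [0.0, 0.998, -0.06, 0.0]
contact_force: [0.7, -2.1, 4.5]
gripper_width: 0.574
grasp_force: 65.2
```

Gripped: opening 49 mm, 65 N. I lift and plan the placing.

Emit:
jog_arm(targets=[[[0, 0, -0.5], [0, 0, 0], 20], [[0, 0, -1.5], [0, 0, 0], 20], [[0, 0, -2.5], [0, 0, 0], 20], [[0, 0, -3.5], [0, 0, 0], 20], [[0, 0, -4], [0, 0, 0], 20], [[0, 0, -4], [0, 0, 0], 20]])

```text
time: 6.45
tool_pos: [0.4557, -0.2933, 0.0709]
tool_rot: [0.0, 0.998, -0.06, 0.0]
contact_force: [-0.2, 0.1, -4.7]
gripper_width: 0.577
grasp_force: 64.5
```

```bash
python3 -c "
from h import *
s=state();im,P=cloud('wrist');q=s['tool_rot'];A=R.from_quat([q[1],q[2],q[3],q[0]])
T=(P-s['tool_pos'])@A.as_matrix()*1000
b=(im.min(-1)>140)&(np.abs(T[...,0])<60)&(np.abs(T[...,1])<45)&(T[...,2]>-75)&(T[...,2]<-20)
Q=T[b];zt=np.median(Q[:,2]);Q=Q[abs(Q[:,2]-zt)<3];F=Q[Q[:,0]>25]
print(s['tool_pos'],s['grasp_force'],len(Q),'z',zt,'x',Q[:,0].min(),Q[:,0].max(),'y',F[:,1].min(),F[:,1].max(),cv2.minAreaRect(Q[:,:2].astype(np.float32)))
go(.5527,-.0065,.075,-6)
"
```

```text
[ 0.45574512 -0.29326713  0.07093688] 64.51079607009888 11270 z -69.20322105672014 x -29.095793019617602 39.98556264861503 y -25.45577486835455 24.322958919683536 ((5.482048034667969, -0.41501808166503906), (49.76378631591797, 68.97093200683594), 89.59766387939453)
t 6.5 shift [  2.489 -11.841  -0.196] turn [-0.006  0.007 -0.116]
```

Hand and block agree: block centre is at tool (0.0, -0.5) mm and square. I carry it across at 100 mm clearance.

Emit:
jog_arm(targets=[[[0.2, -1, 0], [0, 0, 0], 20], [[0.6, -3, 0], [0, 0, 0], 20], [[1.05, -5, 0], [0, 0, -0.05], 20], [[1.5, -7, 0], [0, 0, -0.05], 20], [[1.9, -9, 0], [0, 0, -0.1], 20], [[2.3, -10.8, 0], [0, 0, -0.1], 20], [[2.49, -11.84, 0], [0, 0, -0.11], 20], [[2.49, -11.84, 0], [0, 0, -0.11], 20]])

```text
time: 7.5
tool_pos: [0.5521, -0.0052, 0.0687]
tool_rot: [-0.0, 0.999, -0.051, -0.002]
contact_force: [0.9, -0.1, -4.4]
gripper_width: 0.577
grasp_force: 64.6
```

Emit:
jog_arm(targets=[[[0, 0, 0], [0, 0, 0], 20], [[0, 0, 0], [0, 0, 0], 20]])

```text
time: 7.75
tool_pos: [0.5526, -0.0079, 0.0701]
tool_rot: [0.0, 0.999, -0.053, -0.001]
contact_force: [0.4, -0.1, -4.0]
gripper_width: 0.574
grasp_force: 64.6
```

```bash
python3 -c "
from h import *
s=state();im,P=cloud('wrist');q=s['tool_rot'];A=R.from_quat([q[1],q[2],q[3],q[0]])
T=(P-s['tool_pos'])@A.as_matrix()*1000
b=(im.min(-1)>100)&(np.abs(P[...,2]-.020)<.003)
Q=P[b]*1000;Q=Q[np.hypot(Q[:,0]-552.7,Q[:,1]+6.5)<60]
print(len(Q));
if len(Q): print(Q.min(0),Q.max(0),cv2.minAreaRect(Q[:,:2].astype(np.float32)))
b=(im.min(-1)>100)&(abs(T[...,2]+69.2)<3)&(np.abs(T[...,0])<60)&(np.abs(T[...,1])<45)
print('held',cv2.minAreaRect(P[b][:,:2].astype(np.float32)*1000))
cv2.imwrite('pics/w4.png',im[...,::-1])
print(s['tool_pos'],s['grasp_force']);go(.5527,-.0065,-.006,-6)
"
```

```text
1926
[568.71502344 -34.15846401  17.15285953] [594.97734928  16.6023146   22.56506347] ((582.1776123046875, -9.027580261230469), (49.890926361083984, 21.821823120117188), 83.95728302001953)
held ((555.8135375976562, -7.967037200927734), (59.912757873535156, 74.32025909423828), 83.46749114990234)
[ 0.55263644 -0.00794533  0.07007724] 64.60165143013
t 7.8 shift [-0.008 -0.057  3.052] turn [ 0.001  0.005 -0.016]
```

View pics/w4.png

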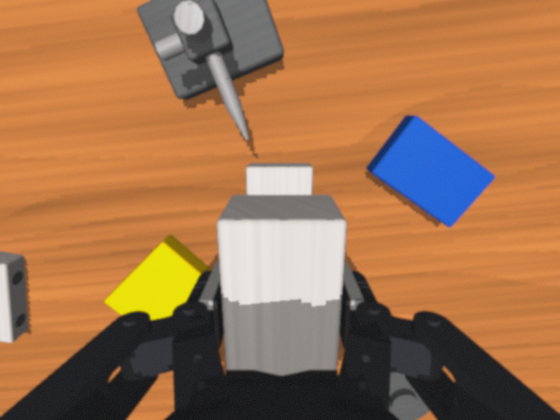

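The picture shows the bottom block's strip at (280,180), just ahead of the held block (280,260), with the pointer tip at (247,138), clear. The bottom block's centre is (553.2,-6.0) from the wrist and (552.7,-6.5) from the top, yaw -6.0°. I descend to 6 mm above it and settle.

Emit:
jog_arm(targets=[[[0, -0.03, 0.8], [0, 0, 0], 20], [[0, -0.03, 1.6], [0, 0, 0], 20], [[0, -0.03, 2.3], [0, 0, 0], 20], [[0, -0.03, 2.7], [0, 0, 0], 20], [[0, -0.03, 2.9], [0, 0, 0], 20], [[0, -0.03, 2.9], [0, 0, 0], 20], [[0, -0.03, 2.9], [0, 0, 0], 20], [[0, -0.03, 2.9], [0, 0, 0], 20]])

```text
time: 8.8
tool_pos: [0.554, -0.0064, -0.001]
tool_rot: [0.0, 0.999, -0.053, 0.001]
contact_force: [0.9, -0.2, -4.4]
gripper_width: 0.575
grasp_force: 64.6
```

```bash
python3 -c "
from h import *
im,P=cloud('wrist')
s=state();q=s['tool_rot'];A=R.from_quat([q[1],q[2],q[3],q[0]])
T=(P-s['tool_pos'])@A.as_matrix()*1000
for lo in(-69.2,-(s['tool_pos'][2]*1000-20)):
  b=(im.min(-1)>90)&(abs(T[...,2]-lo)<2.5)&(np.abs(T[...,0])<60)&(np.abs(T[...,1])<40)&(T[...,0]>20)
  Q=T[b]
  if len(Q): print(lo,len(Q),Q[:,0].max(),Q[:,1].min(),Q[:,1].max(),cv2.minAreaRect(Q[:,:2].astype(np.float32)))
print(s['tool_pos'],s['contact_force'],s['grasp_force']);go(.5532,-.0066,-.0085,-6)
im,P=cloud('top');print(rect(P,(.61,-.01),.03,.0)) 
"
```

```text
-69.2 6323 40.540756278480735 -25.517688622077088 24.702301992356755 ((30.26810646057129, -0.4118385314941406), (50.22018051147461, 20.536361694335938), 89.97552490234375)
[ 0.55385661 -0.00635852 -0.00111178] [-0.46314533  0.1819515  -3.90009349] 64.60339665412903
t 8.85 shift [-0.025  0.012  0.295] turn [ 0.    -0.009 -0.006]
(array([584.3,  -6.6, 339.4,  36.8,   6.4,  81.6]), 94)
```

Emit:
jog_arm(targets=[[[-0.025, 0.01, 0.1], [0, 0, 0], 20], [[-0.025, 0.01, 0.2], [0, 0, 0], 20], [[-0.025, 0.01, 0.27], [0, 0, 0], 20], [[-0.025, 0.01, 0.3], [0, 0, 0], 20], [[-0.025, 0.01, 0.3], [0, 0, 0], 20], [[-0.025, 0.01, 0.3], [0, 0, 0], 20]])

```text
time: 9.65
tool_pos: [0.5529, -0.0065, -0.0088]
tool_rot: [0.0, 0.999, -0.053, 0.0]
contact_force: [-3.5, -0.0, 1.9]
gripper_width: 0.576
grasp_force: 65.2
```

Contact is light: the force went from -4 to +2 N at the expected height. I release and retreat upward.

Emit:
jog_arm(targets=[[[0, 0, 0], [0, 0, 0], 62], [[0, 0, 0], [0, 0, 0], 70], [[0, 0, 0], [0, 0, 0], 85], [[0, 0, 0], [0, 0, 0], 90], [[0, 0, -0.6], [0, 0, 0], 90], [[0, 0, -2], [0, 0, 0], 90], [[0, 0, -4], [0, 0, 0], 90], [[0, 0, -5], [0, 0, 0], 90]])

```text
time: 10.65
tool_pos: [0.5547, -0.0067, 0.1205]
tool_rot: [0.0, 0.999, -0.053, 0.003]
contact_force: [0.5, -0.3, 0.4]
gripper_width: 0.9
grasp_force: 0.0
```

Emit:
jog_arm(targets=[[[-2, 0, -1], [0, 0, 0], 90], [[-2, 0, -1], [0, 0, 0], 90], [[-2, 0, -1], [0, 0, 0], 90]])

```text
time: 11.02
tool_pos: [0.5034, -0.0013, 0.1416]
tool_rot: [0.0, 0.999, -0.053, 0.001]
contact_force: [0.2, -0.2, 0.2]
gripper_width: 0.904
grasp_force: 0.0
```

```bash
python3 -c "
from h import *
s=state();im,P=cloud('wrist');print(s['tool_pos'],s['contact_force'],s['time'])
print('top block',rect(P,(.553,-.0065),zmin=.045))
im2,P2=cloud('side');print('side',rect(P2,(.553,-.0065),zmin=.045))
a=cv2.resize(im[120:420,80:480],(400,300));b=cv2.resize(im2[170:260,200:320],(400,300),interpolation=2)
cv2.imwrite('pics/end.png',np.hstack([a,b])[...,::-1])
"
```

```text
[ 0.5033815  -0.00127671  0.14156714] [ 0.15982322 -0.24828011  0.23692403] 11.025
top block (array([553.1,  -6.2,  60.4,  79. ,  50. ,  -6.1]), 5887)
side (array([552.6,  -5.4,  58.7,  80.2,  54.1,  -5.7]), 656)
```

View pics/end.png

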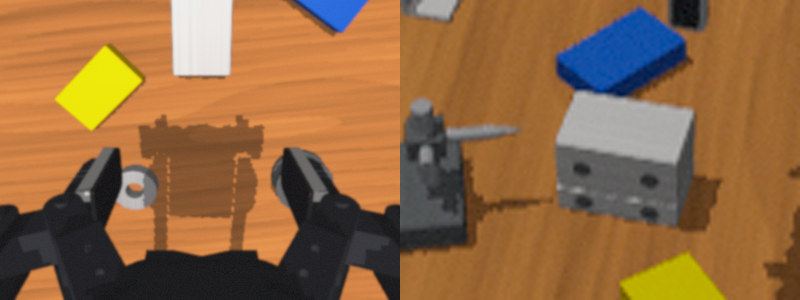

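The picture shows the thick block flush on the thin one (right half, 625,155) and level with the pointer tip at (517,130). The stack's top face is at 60 mm, centre (553.1,-6.2), yaw -6.1°, which matches the bottom block to within 1 mm. I hand in.

```bash
python3 -c "
from plant import *
print(job_done())"
```

```text
the job is handed in; nothing more can be done
None
```

The job is handed in: the 40 mm block sits flat and square on the 20 mm block at the gauge, with the top measured at about 60 mm, level with the pointer, and edges aligned within about 1 mm; the spare thin block was left untouched on the bench, and the first grasp closed above the block, so I regripped lower.

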